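Show the large nail clipper to the magnifying mirror

ROBOT

A 6-joint arm with a two-finger parallel gripper is mounted at the origin on the work surface. World frame = base frame: x ahead of the robot, y to its left, z up, the work surface at z = 0. Lengths are in m, angles in rad, forces in N, time in s.
With the tool pointing down it reaches from about 0.35 to 0.975 m from the base axis. Payload 7.1 kg.
Tool frame: the origin (TCP) lies at the very end of the fingers, on their centre line; the grasp point (between the pads) lies 19 mm behind it; z points along the fingers, y is the line along which they close (so a half turn about z gives the same grasp; the last joint's range is limited). The gripper opens to 88 mm and grips with 3 to 60 N. Pads are 20 mm wide; open, the fingers measure 115 mm over their backs; the gripper's body (75 mm by 178 mm) begins 61 mm behind the grasp point.
Start: joints at [1.188, 0.423, 1.63, -0, 1.089, -0.019], TCP at [0.222, 0.584, 0.223] pointing down, gripper open.
Joint ranges: [-3, 3], [-0.9, 2.11], [0.09, 2.58], [-1.31, 4.45], [0.11, 2.69], [-2.54, 2.54]. Speed limits (rad/s): [2.39, 2.39, 3.01, 3.14, 3.14, 3.14].

INTERFACE

Orientations are given as a rotation vector (axis times angle).
In Python, from cell import r gives the robot as it stands. The module is installed in compiled form; this text tells all that it offers.
- The arm moves only by the shell command python3 -m handwheel 'ROWS' [OPENING]. ROWS is JSON, a list of rows, each an object of numbers: "dx", "dy", "dz": the shift along the tool's x, y, z scaled (see below); "wx", "wy", "wz": the turn, a rotation vector about the tool's x, y, z scaled (see below). A call has 1 to 8 rows; each row is the pose to reach, as a shift and turn from the pose commanded when the call began, along the tool's axes at that moment, turning the shorter way round; what a row does not reach only later rows make up. The controller multiplies each number of a shift by 500 mm and each number of a turn by 360 degrees. A row lasts 1/10 s, in which the tool goes at most 50 mm and 8.59 degrees, less where a joint would pass 70% of its speed; a pose out of reach is approached as far as the arm can. A call with a number of a shift or a turn outside -1 to 1 is refused whole. A call with a gripper value outside its range is refused whole. OPENING is the opening, from 0 (shut) to 1 (fully open), set as the call begins (- or left out, the last holds). The fingers move at their own pace and stop on an object; the grip force is fixed at half the most. Time passes only in rows, so rows that repeat a pose let the fingers close. It gives the time, the measured TCP pose, the force, the opening and the grip force at its end, in the units of the state.
- r.read_state(): the state, without advancing time (a new reading comes with each control period).
- r.capture(name): name is "side" or "top"; returns a dict with "frame" (480x640x3 uint8, blue, green, red), "range_z" (480x640 float32, m along the optical axis (not along the pixel's ray), 0 where there is no reading), "vertical_fov" (degrees; the focal length in pixels is half the picture's height over the tangent of half this angle, whatever the lens; pixels are square), "cx", "cy" (the principal point, pixels), "dist_coeffs" ([k1, k2, p1, p2, k3] as OpenCV has them; the pictures are not rectified), "T" (4x4, takes a point from camera to world coordinates). Camera axes: x right, y down, z forward; pixel columns grow to the right and rows downward; lengths in m; the calibration is good to about 2 mm. A picture is of the moment at which its call begins.
- r.sign_off(): hands the job in; it is judged then, once.
The state is a dict: "clock": time; "joint_positions": joint angles; "joint_vel": joint speeds; "joint_efforts": joint torques, N m; "eef_pos": TCP position; "ee_rot": TCP orientation; "wrist_force": force on the tool from outside, world axes, zero at the start; "torque": the same for the moment, N m; "gripper_width": finger opening in m; "finger_force": force on a finger pad.
Only numpy, scipy, OpenCV 4.12 (cv2) and the standard library are available. Lean on these libraries where they do the work, as an engineer would, in place of code of your own. Each camera call takes 0.05 s, during which the arm holds its last target. There are 200 camera calls.

TASK

Slide the cover of the bamboo tray fully open, take out the larger of the two nail clippers and hold it up to the round magnifying mirror so that its cutting edge can be checked: lever on top, jaws foremost, pointing straight at the middle of the glass and square to the glass as it is tilted, with the jaw tips about 6 cm away from it. Do not touch the mirror, leave all the other things where they are, and finish while still holding the clipper there, quite still.

Things in the scene. Friction and masses are not known exactly. Their poses are not given: they have to be found in the camera images.
- tray: Bamboo vanity tray, 156 x 244 x 45 mm (x, y, z), fast on the ledge. Origin: centre of its underside. Two open bays, each 140 (x) x 110 (y) mm inside, centred at y = +59 and -59 mm; floor 6 mm above the ledge, walls 45 mm high. The +y bay holds the two nail clippers side by side (either on either side), centres about 65 mm apart. A half-length cover in grooves starts over the +y bay.
- cover (a joint): Slide of the tray's cover in m: 0 = fully over the +y (clipper) bay, 0.116 = stop, clipper bay fully open, cover over the -y bay. It grows as the cover moves along the tray's -y axis. Friction holds it where it is left (about 1 to 2 N to move).
- cover_grip (a point): Centre of the bar grip on the cover (moves with it): a wooden bar 60 mm long along the tray's x, 14 mm thick along the tray's y, 20 mm high, standing on the cover's flat top; this point is 10 mm above that top and 50 mm above the ledge. Axes as the tray's.
- clipper: The larger steel nail clipper, 82 long x 15 wide x 15 mm high, 45 to 85 g, flat on the bay's floor, roughly along the tray's y, jaws to +y. Origin: centre of its underside; x along its length towards the jaws, y across, z up to the folded lever. Its 15 mm wide sides reach 9 mm up, the lever above is 11 mm wide. Balanced near its middle.
- clipper_jaws (a point): Middle of the clipper's cutting edge: 41 mm ahead of its origin along x, 5 mm above its underside. Axes as the clipper's.
- small_clipper: The smaller steel nail clipper, 58 x 12 x 12 mm, in the same bay beside the large one. Origin: centre of its underside, x towards its jaws. To be left.
- mirror: Round magnifying mirror on a fast foot 136 mm across. Origin: centre of the foot's underside on the ledge; x points from the glass side to the back, z up. A fork holds the round head, 170 mm across, 16 mm thick, centre 205 mm above the ledge; 214 mm wide with fork and side knobs. Not to be touched.
- mirror_head (a joint): Tilt of the mirror's head in rad: 0 = upright, growing as its top leans back so that the glass looks upward. It stays as found, between about 0.28 and 0.45.
- mirror_glass (a point): Centre of the glass surface (156 mm across), 8 mm in front of the tilt axis. Axes turn with the head: x is square to the glass, pointing into it (from the viewer to the back of the mirror), y lies level across the glass, z up along the glass.
- toothbrush_holder: White ceramic toothbrush holder, 74 mm across, 105 mm high, two toothbrushes reaching to about 200 mm. Origin: centre of its underside. To be left.
- soap_dish: Slatted bamboo soap dish, 128 x 85 x 17 mm. Origin: centre of its underside. To be left.
- soap: Bar of cream-coloured coconut soap, 85 x 55 x 26 mm, lying on the soap dish. Origin: centre of its underside. To be left.
- cap_case: Round green plastic shower cap case with snap lid, 99 mm across, 39 mm high. Origin: centre of its underside. To be left.
- lotion: White pump bottle, 62 mm across, 172 mm high. Origin: centre of its underside. To be left.
- balm_tin: Round aluminium balm tin, 44 mm across, 17 mm high, in the tray's -y bay. Origin: centre of its underside. To be left.
- buffer_block: Nail buffer block, 26 x 90 x 22 mm, in the tray's -y bay. Origin: centre of its underside. To be left.

How it is judged:
By the outcome, as a careful person would: the job done as asked, in the order asked, and still so for the second after the job is handed in, while the arm keeps its last pose, push and grip.
It also fails if it takes over 51 s, if anything falls off the work surface, if the arm or the gripper's body presses on something with over 40 N, if the wrist force passes 120 N, or if a joint passes its speed limit or range.

## Working session

There is one attempt and no reset: what is moved stays moved. The work goes in short steps, Python scripts to look and compute and a shell command to move; the robot and the scene stay as the last step left them, time stands still between calls to the robot, and variables do not carry over. Pictures are saved under pics/ and viewed, at most 10 in all, crops included, and the job is handed in when it is done.

```bash
mkdir -p pics; cat > h.py <<'E'
import numpy as np, cv2
from cell import r
from scipy.spatial.transform import Rotation as R
def K(c):
    f=240/np.tan(np.radians(c["vertical_fov"])/2); return np.array([[f,0,c["cx"]],[0,f,c["cy"]],[0,0,1.]])
def rays(c,uv):
    n=cv2.undistortPoints(np.array(uv,float).reshape(-1,1,2),K(c),np.array(c["dist_coeffs"],float),None,None,None) if 0 else cv2.undistortPoints(np.array(uv,float).reshape(-1,1,2),K(c),np.array(c["dist_coeffs"],float))
    return np.c_[n.reshape(-1,2),np.ones(len(n))]
def onz(c,uv,z):
    T=np.array(c["T"]); d=rays(c,uv)@T[:3,:3].T; o=T[:3,3]
    return o+d*((z-o[2])/d[:,2])[:,None]
def pts(c):
    v,u=np.mgrid[0:480,0:640]; g=rays(c,np.stack([u,v],-1).reshape(-1,2))*c["range_z"].reshape(-1,1)
    T=np.array(c["T"]); P=g@T[:3,:3].T+T[:3,3]; P[c["range_z"].ravel()<=0]=np.nan
    return P.reshape(480,640,3)
E
python3 - <<'E'
from h import *
import pickle
for n in("side","top"):
    c=r.capture(n); cv2.imwrite(f"pics/{n}0.png",c["frame"]); pickle.dump(c,open(n+"0.pkl","wb"))
    print(n,np.round(c["T"],3),c["vertical_fov"],c["dist_coeffs"])
print(r.read_state())
E
```

```text
side [[-0.976 -0.126  0.18   0.445]
 [-0.219  0.511 -0.831  0.749]
 [ 0.013 -0.85  -0.526  0.635]
 [ 0.     0.     0.     1.   ]] 55.61710348350299 [-0.00559904  0.          0.          0.          0.        ]
top [[ 1.000e-03 -9.970e-01  8.100e-02  5.030e-01]
 [-1.000e+00  0.000e+00  1.700e-02 -5.300e-02]
 [-1.700e-02 -8.100e-02 -9.970e-01  1.404e+00]
 [ 0.000e+00  0.000e+00  0.000e+00  1.000e+00]] 47.19558894372111 [-0.08114665  0.          0.          0.          0.        ]
{'clock': 0.1, 'joint_positions': array([ 1.18801302e+00,  4.23788240e-01,  1.63060587e+00,  3.49910249e-06,
        1.08860289e+00, -1.90039754e-02]), 'joint_vel': array([-0.00168025, -0.00253117, -0.00153877, -0.00123848, -0.00032427,
        0.00070182]), 'joint_efforts': array([-6.16051002e-04, -5.45610738e+01, -2.74321836e+01,  6.45708083e-02,
        1.88804709e-02, -3.20516460e-05]), 'eef_pos': array([0.22216924, 0.58363937, 0.22196759]), 'ee_rot': array([-5.68228765e-01, -3.08948799e+00,  2.16040759e-03]), 'wrist_force': array([ 0.92981758,  0.83554464, -0.20415689]), 'torque': array([ 0.00342954,  0.02079257, -0.07139302]), 'finger_force': 0.0, 'gripper_width': 0.08763935799398014}
```

View pics/side0.png

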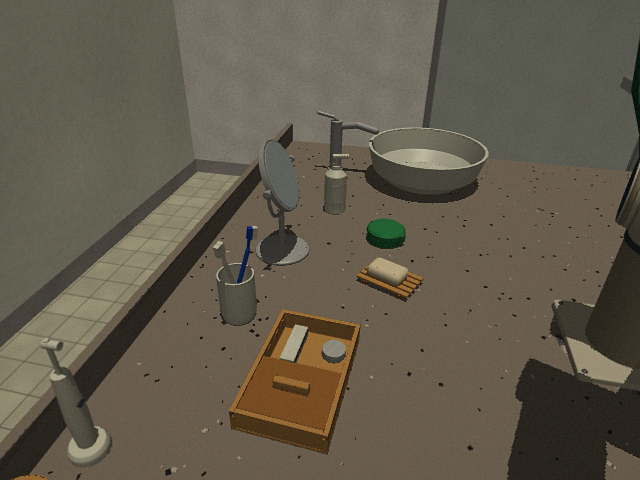

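View pics/top0.png

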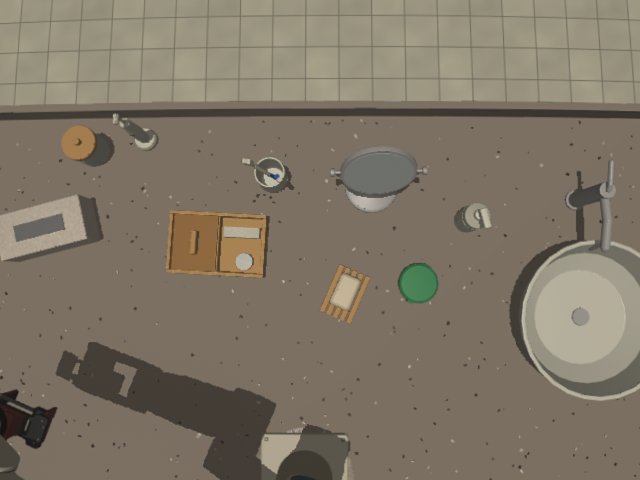

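Side view: tray with cover and grip at (292,384), mirror head at (281,175), holder (237,292). Top view: tray (217,244) with +y bay at left, grip (194,242), mirror glass (378,175) facing the robot, foot (370,190).

```bash
python3 - <<'E'
from h import *
import pickle
c=pickle.load(open("top0.pkl","rb")); s=pickle.load(open("side0.pkl","rb"))
for n,c_,box in(("top",c,(150,195,285,290)),("side",s,(225,300,370,455))):
    hsv=cv2.cvtColor(c_["frame"],cv2.COLOR_BGR2HSV)
    m=cv2.inRange(hsv,(5,110,50),(25,255,255)); k=np.zeros_like(m);k[box[1]:box[3],box[0]:box[2]]=1; m*=k
    P=pts(c_)
    q=P[(m>0)]; q=q[~np.isnan(q[:,0])]; print(n,len(q),np.percentile(q,[1,50,99],0).round(4).tolist())
    rim=q[(q[:,2]>.037)&(q[:,2]<.052)]
    print("rim rect",cv2.minAreaRect(rim[:,:2].astype(np.float32)*1000),len(rim))
    g=q[(q[:,2]>.054)]; print("grip",len(g),cv2.minAreaRect(g[:,:2].astype(np.float32)*1000) if len(g) else "",np.median(g[:,2]))
    if n=="top":
        ct=max(cv2.findContours(m,0,2)[0],key=cv2.contourArea)
        w=onz(c_,ct.reshape(-1,2),.045); print("contour rect@45",cv2.minAreaRect(w[:,:2].astype(np.float32)*1000))
# mirror
for n,c_,box in(("top",c,(325,140,430,215)),("side",s,(250,130,315,270))):
    P=pts(c_); q=P[box[1]:box[3],box[0]:box[2]].reshape(-1,3); q=q[~np.isnan(q[:,0])]
    hd=q[(q[:,2]>.13)]; ft=q[(q[:,2]>.006)&(q[:,2]<.03)]
    print(n,"head n",len(hd),np.percentile(hd,[0.5,50,99.5],0).round(3).tolist())
    best=None;rng=np.random.default_rng(0)
    for i in range(400):
        a=hd[rng.choice(len(hd),3,0)]; nn=np.cross(a[1]-a[0],a[2]-a[0]); L=np.linalg.norm(nn)
        if L<1e-5: continue
        nn/=L; inl=abs((hd-a[0])@nn)<.003
        if best is None or inl.sum()>best.sum(): best=inl
    h=hd[best]; ce=h.mean(0); U,S,V=np.linalg.svd(h-ce); nn=V[2]; nn*=np.sign(nn[0])
    lev=np.array([-nn[1],nn[0],0]);lev/=np.linalg.norm(lev); up=np.cross(nn,lev)
    e=np.c_[(h-ce)@lev,(h-ce)@up]; 
    (x,y),rad=cv2.minEnclosingCircle(e.astype(np.float32)); 
    print("plane n",nn.round(4),"tilt",np.arcsin(-nn[2]),"inl",len(h),"rms",((h-ce)@nn).std(),"cen",ce.round(4),"ext",np.percentile(e,[.5,99.5],0).round(4).tolist(),"circ",(ce+x*lev+y*up).round(4),rad)
    print("foot",len(ft), cv2.minEnclosingCircle(ft[:,:2].astype(np.float32)) if len(ft) else"")
E
```

```text
top 5352 [[0.5058, 0.1, 0.0009], [0.5827, 0.234, 0.0395], [0.6628, 0.3407, 0.0611]]
rim rect ((584.8458251953125, 221.7534942626953), (245.53408813476562, 155.72918701171875), 86.89844512939453) 3077
grip 143 ((586.9210205078125, 276.3172912597656), (16.063199996948242, 59.54030990600586), 85.79206848144531) 0.06013393917750087
contour rect@45 ((584.5164794921875, 220.13197326660156), (245.5893096923828, 155.22894287109375), 86.89173126220703)
side 11292 [[0.5036, 0.1039, 0.002], [0.5818, 0.2784, 0.0387], [0.6638, 0.348, 0.0591]]
rim rect ((583.7348022460938, 222.68515014648438), (246.9876708984375, 156.9783935546875), 87.2427749633789) 6749
grip 317 ((586.5238647460938, 277.81304931640625), (15.296323776245117, 59.81113815307617), 86.96994018554688) 0.058649831309528166
top head n 3054 [[0.697, -0.271, 0.136], [0.734, -0.168, 0.22], [0.772, -0.067, 0.286]]
plane n [ 0.9159  0.0185 -0.4011] tilt 0.4126767341144302 inl 2592 rms 0.0013339410653105805 cen [ 0.7306 -0.1686  0.2157] ext [[-0.0985, -0.0868], [0.0996, 0.077]] circ [ 0.7283 -0.168   0.2106] 0.10561070591211319
foot 824 ((0.7579581141471863, -0.18840621411800385), 0.16352318227291107)
side head n 2314 [[0.696, -0.266, 0.133], [0.73, -0.14, 0.208], [0.768, 0.063, 0.281]]
plane n [ 0.9159  0.0086 -0.4013] tilt 0.41296168768448693 inl 1867 rms 0.0011728334130011984 cen [ 0.7283 -0.1508  0.2099] ext [[-0.1139, -0.083], [0.2125, 0.0787]] circ [ 0.7236 -0.1042  0.2001] 0.1698807030916214
foot 1248 ((0.8227739334106445, -0.5239149928092957), 0.43326234817504883)
```

```bash
cat >> h.py <<'E'
def go(p,Rt):
    s=r.read_state(); R0=R.from_rotvec(s["ee_rot"])
    d=R0.inv().apply(np.array(p)-s["eef_pos"]); w=(R0.inv()*Rt).as_rotvec()
    n=max(np.linalg.norm(d)/.05,np.linalg.norm(np.degrees(w))/8.59)
    print("d",(d/.5).round(4),"w",(w/2/np.pi).round(4),"rows>=",n.round(1),"t",s["clock"])
def frame(x,z):  # tool x approx, z exact
    z=np.array(z,float)/np.linalg.norm(z); y=np.cross(z,x); y/=np.linalg.norm(y)
    return R.from_matrix(np.c_[np.cross(y,z),y,z])
TY=np.radians(-3.0)
# down tool, closing along tray x: y=(cos,sin), x=y×z
ty=np.array([np.cos(TY),np.sin(TY),0]); RD=frame(np.cross(ty,[0,0,-1]),[0,0,-1])
E
python3 - <<'E'
from h import *
print(RD.as_matrix().round(2)); go([.5867,.277,.12],RD)
E
```

```text
[[ 0.05  1.    0.  ]
 [ 1.   -0.05  0.  ]
 [ 0.    0.   -1.  ]]
d [-0.8996 -0.3135  0.2043] w [-2.000e-04  1.000e-04  2.004e-01] rows>= 9.7 t 0.1
```

```bash
python3 -m handwheel '[{"dx":-0.9,"dy":-0.3135,"dz":0.2,"wz":0.2},{"dx":-0.9,"dy":-0.3135,"dz":0.2,"wz":0.2},{"dx":-0.9,"dy":-0.3135,"dz":0.2,"wz":0.2},{"dx":-0.9,"dy":-0.3135,"dz":0.2,"wz":0.2},{"dx":-0.9,"dy":-0.3135,"dz":0.2,"wz":0.2},{"dx":-0.9,"dy":-0.3135,"dz":0.2,"wz":0.2},{"dx":-0.9,"dy":-0.3135,"dz":0.2,"wz":0.2},{"dx":-0.9,"dy":-0.3135,"dz":0.2,"wz":0.2}]' 1; python3 -c "
from h import *
go([.5867,.277,.12],RD)"
```

```text
d [-0.8996 -0.3135  0.2043] w [-2.000e-04  1.000e-04  2.004e-01] rows>= 9.7 t 0.1schema error: expected keys dx, dy, dz, wx, wy, wz
```

```bash
python3 -m handwheel '[{"dx":-0.9,"dy":-0.3135,"dz":0.2,"wx":0,"wy":0,"wz":0.2},{"dx":-0.9,"dy":-0.3135,"dz":0.2,"wx":0,"wy":0,"wz":0.2},{"dx":-0.9,"dy":-0.3135,"dz":0.2,"wx":0,"wy":0,"wz":0.2},{"dx":-0.9,"dy":-0.3135,"dz":0.2,"wx":0,"wy":0,"wz":0.2},{"dx":-0.9,"dy":-0.3135,"dz":0.2,"wx":0,"wy":0,"wz":0.2},{"dx":-0.9,"dy":-0.3135,"dz":0.2,"wx":0,"wy":0,"wz":0.2},{"dx":-0.9,"dy":-0.3135,"dz":0.2,"wx":0,"wy":0,"wz":0.2},{"dx":-0.9,"dy":-0.3135,"dz":0.2,"wx":0,"wy":0,"wz":0.2}]' 1; python3 -c "
from h import *
go([.5867,.277,.12],RD)"
```

```text
clock: 0.9
eef_pos: [0.5231, 0.3306, 0.1398]
ee_rot: [-2.22, -2.222, 0.001]
wrist_force: [0.9, 0.4, 0.6]
gripper_width: 0.0879
finger_force: 0.0
d [-0.1072  0.1271  0.0396] w [-0.0001  0.      0.0085] rows>= 1.7 t 0.9
```

```bash
python3 -m handwheel '[{"dx":-0.107,"dy":0.127,"dz":0.04,"wx":0,"wy":0,"wz":0.0085},{"dx":-0.107,"dy":0.127,"dz":0.04,"wx":0,"wy":0,"wz":0.0085},{"dx":-0.107,"dy":0.127,"dz":0.04,"wx":0,"wy":0,"wz":0.0085},{"dx":-0.107,"dy":0.127,"dz":0.04,"wx":0,"wy":0,"wz":0.0085}]'; python3 -c "
from h import *
go([.5867,.277,.046],RD)"
```

```text
clock: 1.3
eef_pos: [0.5857, 0.2784, 0.1198]
ee_rot: [-2.274, -2.167, 0.002]
wrist_force: [-0.5, -0.5, -0.0]
gripper_width: 0.0881
finger_force: 0.0
d [-0.0026  0.0024  0.1475] w [-0.0002  0.0001  0.0007] rows>= 1.5 t 1.3
```

Descend on the bar, then grip.

```bash
python3 -m handwheel '[{"dx":-0.0015,"dy":0.001,"dz":0.08,"wx":0,"wy":0,"wz":0},{"dx":-0.0015,"dy":0.001,"dz":0.12,"wx":0,"wy":0,"wz":0},{"dx":-0.0015,"dy":0.001,"dz":0.147,"wx":0,"wy":0,"wz":0},{"dx":-0.0015,"dy":0.001,"dz":0.147,"wx":0,"wy":0,"wz":0},{"dx":-0.0015,"dy":0.001,"dz":0.147,"wx":0,"wy":0,"wz":0}]' && python3 -m handwheel '[{"dx":0,"dy":0,"dz":0,"wx":0,"wy":0,"wz":0},{"dx":0,"dy":0,"dz":0,"wx":0,"wy":0,"wz":0},{"dx":0,"dy":0,"dz":0,"wx":0,"wy":0,"wz":0},{"dx":0,"dy":0,"dz":0,"wx":0,"wy":0,"wz":0},{"dx":0,"dy":0,"dz":0,"wx":0,"wy":0,"wz":0},{"dx":0,"dy":0,"dz":0,"wx":0,"wy":0,"wz":0},{"dx":0,"dy":0,"dz":0,"wx":0,"wy":0,"wz":0}]' 0.55
```

```text
clock: 1.8
eef_pos: [0.5863, 0.2793, 0.0477]
ee_rot: [2.271, 2.17, 0.001]
wrist_force: [0.6, 0.3, -0.0]
gripper_width: 0.0874
finger_force: 0.0
clock: 2.5
eef_pos: [0.5868, 0.2784, 0.0476]
ee_rot: [2.272, 2.169, 0.001]
wrist_force: [-0.3, -0.7, 6.2]
gripper_width: 0.0595
finger_force: 30.0
```

```bash
python3 -m handwheel '[{"dx":-0.04,"dy":0,"dz":0,"wx":0,"wy":0,"wz":0},{"dx":-0.08,"dy":0,"dz":0,"wx":0,"wy":0,"wz":0},{"dx":-0.12,"dy":0,"dz":0,"wx":0,"wy":0,"wz":0},{"dx":-0.16,"dy":0,"dz":0,"wx":0,"wy":0,"wz":0},{"dx":-0.2,"dy":0,"dz":0,"wx":0,"wy":0,"wz":0},{"dx":-0.22,"dy":0,"dz":0,"wx":0,"wy":0,"wz":0},{"dx":-0.23,"dy":0,"dz":0,"wx":0,"wy":0,"wz":0},{"dx":-0.23,"dy":0,"dz":0,"wx":0,"wy":0,"wz":0}]' && python3 -m handwheel '[{"dx":-0.003,"dy":0,"dz":0,"wx":0,"wy":0,"wz":0},{"dx":-0.005,"dy":0,"dz":0,"wx":0,"wy":0,"wz":0},{"dx":-0.005,"dy":0,"dz":0,"wx":0,"wy":0,"wz":0}]'
```

```text
clock: 3.3
eef_pos: [0.581, 0.1658, 0.0476]
ee_rot: [-2.273, -2.164, -0.005]
wrist_force: [-3.8, 14.3, 4.6]
gripper_width: 0.0597
finger_force: 30.0
clock: 3.6
eef_pos: [0.581, 0.1656, 0.0476]
ee_rot: [-2.272, -2.164, -0.008]
wrist_force: [-4.7, 25.7, 3.1]
gripper_width: 0.0596
finger_force: 30.0
```

```bash
python3 -m handwheel '[{"dx":0.005,"dy":0,"dz":0,"wx":0,"wy":0,"wz":0},{"dx":0.005,"dy":0,"dz":0,"wx":0,"wy":0,"wz":0},{"dx":0.005,"dy":0,"dz":0,"wx":0,"wy":0,"wz":0},{"dx":0.005,"dy":0,"dz":0,"wx":0,"wy":0,"wz":0},{"dx":0.005,"dy":0,"dz":0,"wx":0,"wy":0,"wz":0}]' 1 && python3 -m handwheel '[{"dx":0,"dy":0,"dz":-0.1,"wx":0,"wy":0,"wz":0},{"dx":0,"dy":0,"dz":-0.2,"wx":0,"wy":0,"wz":0},{"dx":0,"dy":-0.1,"dz":-0.2,"wx":0,"wy":0,"wz":0},{"dx":0,"dy":-0.2,"dz":-0.2,"wx":0,"wy":0,"wz":0},{"dx":0,"dy":-0.25,"dz":-0.2,"wx":0,"wy":0,"wz":0},{"dx":0,"dy":-0.25,"dz":-0.2,"wx":0,"wy":0,"wz":0}]'
python3 - <<'E'
from h import *
import pickle
for n in("side","top"):
    c=r.capture(n); pickle.dump(c,open(n+"1.pkl","wb"))
    f=c["frame"]; b=(220,290,370,460) if n=="side" else (150,195,285,290)
    f=f[b[1]:b[3],b[0]:b[2]]; cv2.imwrite(f"pics/{n}1.png",cv2.resize(f,None,fx=4 if n=="top" else 3.4,fy=4 if n=="top" else 3.4,interpolation=cv2.INTER_CUBIC))
E
```

```text
clock: 4.1
eef_pos: [0.581, 0.163, 0.0469]
ee_rot: [-2.273, -2.169, 0.001]
wrist_force: [-0.7, -0.4, 0.8]
gripper_width: 0.0876
finger_force: 0.0
clock: 4.7
eef_pos: [0.4524, 0.1687, 0.1469]
ee_rot: [-2.27, -2.17, 0.004]
wrist_force: [-0.0, -0.3, -0.2]
gripper_width: 0.0878
finger_force: 0.0
```

View pics/side1.png

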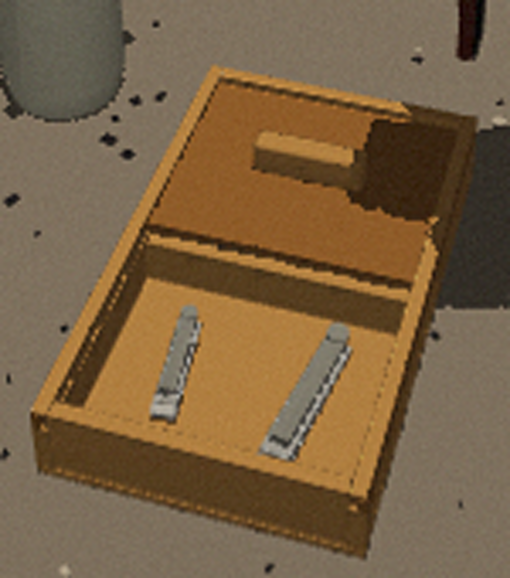

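View pics/top1.png

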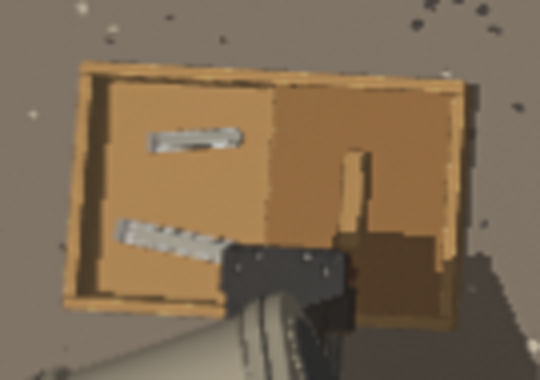

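Side crop: large clipper from tail (338,335) to jaws (280,445), small one at left; cover is over the -y bay. The top crop shows the gripper hiding the large one's tail, so I measure mainly from the side view.

```bash
cat > m.py <<'E'
from h import *
import pickle
TC=np.array([.5845,.2215]); u=np.array([np.cos(TY),np.sin(TY)]); v=np.array([-u[1],u[0]])
def run(k):
  for n in("side","top"):
    c=pickle.load(open(n+k+".pkl","rb")); P=pts(c); hsv=cv2.cvtColor(c["frame"],cv2.COLOR_BGR2HSV)
    e=P[...,:2]-TC; a=e@u; b=e@v; z=P[...,2]
    br=(a>-.07)&(a<.07)&(abs(b)<.118)
    g=br&(z>.053)&(z<.066)&(b<.05)&(hsv[...,1]>90)
    if g.sum()>10: print(n,"cover grip b",np.percentile(b[g],[2,50,98]).round(4),"a",np.percentile(a[g],[2,98]).round(4))
    m=br&(b>.008)&(b<.112)&(hsv[...,1]<70)&(z>.008)&(z<.035)&(hsv[...,2]>70)
    nl,L,st,_=cv2.connectedComponentsWithStats(m.astype(np.uint8),connectivity=8)
    for i in range(1,nl):
        if st[i,4]<25: continue
        q=P[L==i]; r3=cv2.minAreaRect((q[:,:2]*1000).astype(np.float32))
        ys,xs=np.where(L==i); w=onz(c,np.c_[xs,ys],.019)
        ce=q.mean(0); d=np.linalg.svd(q[:,:2]-ce[:2],full_matrices=False)[2][0]; d*=np.sign(d[1])
        print(n,st[i].tolist(),"rect",np.round(r3[0],1),np.round(r3[1],1),"ang",round(np.degrees(np.arctan2(d[1],d[0])),1),"z",np.percentile(q[:,2],[5,50,95]).round(4),"ends along",np.percentile((q[:,:2]-ce[:2])@d,[1,99]).round(4),"ce",ce.round(4), "raywise rect",np.round(cv2.minAreaRect((w[:,:2]*1000).astype(np.float32))[0],1))
E
python3 -c "
import m; m.run('1')"
```

```text
side cover grip b [-0.0629 -0.0532 -0.0488] a [-0.03    0.0268]
side [264, 380, 15, 33, 220] rect [621.2 275.2] [12.6 61.5] ang 93.8 z [0.0092 0.0138 0.0169] ends along [-0.033   0.0267] ce [0.6203 0.2781 0.0133] raywise rect [618.7 279.7]
side [296, 385, 27, 40, 358] rect [554.1 280. ] [79.6 14.4] ang 77.7 z [0.0099 0.0166 0.0205] ends along [-0.0409  0.0349] ce [0.5535 0.2818 0.0158] raywise rect [552.2 282.2]
top cover grip b [-0.065  -0.0584 -0.0515] a [-0.0292  0.0277]
top [187, 227, 23, 6, 103] rect [621.8 273.7] [11.7 58.9] ang 94.6 z [0.0092 0.0155 0.021 ] ends along [-0.0287  0.0296] ce [0.6214 0.2731 0.0154] raywise rect [621.  272.4]
top [179, 250, 29, 10, 155] rect [556.8 287. ] [72.8 14.9] ang 78.6 z [0.0101 0.018  0.0248] ends along [-0.0337  0.0358] ce [0.5572 0.2871 0.0177] raywise rect [556.5 285.2]
```

```bash
python3 -m handwheel '[{"dx":-0.1,"dy":0,"dz":0,"wx":0,"wy":0,"wz":0},{"dx":-0.2,"dy":0,"dz":0,"wx":0,"wy":0,"wz":0},{"dx":-0.2,"dy":0,"dz":0,"wx":0,"wy":0,"wz":0}]'
python3 - <<'E'
from h import *
import pickle
c=r.capture("top"); pickle.dump(c,open("top2.pkl","wb")); c=r.capture("side"); pickle.dump(c,open("side2.pkl","wb"))
import m; m.run('2')
E
```

```text
clock: 5.1
eef_pos: [0.4526, 0.0651, 0.147]
ee_rot: [2.277, 2.163, -0.001]
wrist_force: [0.1, 0.8, -0.5]
gripper_width: 0.0875
finger_force: 0.0
side cover grip b [-0.063  -0.053  -0.0489] a [-0.0301  0.0269]
side [264, 380, 15, 34, 214] rect [621.2 275.5] [12.2 62.9] ang 94.6 z [0.0093 0.0139 0.017 ] ends along [-0.0333  0.0272] ce [0.6203 0.2783 0.0134] raywise rect [618.4 280.3]
side [296, 385, 27, 40, 356] rect [553.1 279.1] [80.2 15. ] ang 77.9 z [0.0096 0.0166 0.0201] ends along [-0.0406  0.0343] ce [0.5536 0.2819 0.0159] raywise rect [552.1 282.3]
top cover grip b [-0.0648 -0.0583 -0.0514] a [-0.0291  0.0276]
top [187, 227, 24, 6, 102] rect [621.8 272.7] [11.5 59.8] ang 94.4 z [0.0093 0.0154 0.0211] ends along [-0.0301  0.0288] ce [0.6215 0.2736 0.0156] raywise rect [621.2 271.2]
top [179, 250, 33, 11, 184] rect [555.6 280.8] [83.8 14.5] ang 78.5 z [0.0105 0.0177 0.0236] ends along [-0.0411  0.0419] ce [0.5557 0.2805 0.0175] raywise rect [555.4 279.5]
```

```bash
python3 -c "
from h import *
Y=np.radians(78.3); RG=frame([np.cos(Y),np.sin(Y),0],[0,0,-1])
go([.5547,.2802,.1],RG)"
```

```text
d [0.4337 0.1814 0.0947] w [ 0.0002 -0.0001  0.0245] rows>= 4.8 t 5.2
```

```bash
python3 -m handwheel '[{"dx":0.434,"dy":0.1815,"dz":0.095,"wx":0,"wy":0,"wz":0.0245},{"dx":0.434,"dy":0.1815,"dz":0.095,"wx":0,"wy":0,"wz":0.0245},{"dx":0.434,"dy":0.1815,"dz":0.095,"wx":0,"wy":0,"wz":0.0245},{"dx":0.434,"dy":0.1815,"dz":0.095,"wx":0,"wy":0,"wz":0.0245},{"dx":0.434,"dy":0.1815,"dz":0.095,"wx":0,"wy":0,"wz":0.0245},{"dx":0.434,"dy":0.1815,"dz":0.095,"wx":0,"wy":0,"wz":0.0245},{"dx":0.434,"dy":0.1815,"dz":0.095,"wx":0,"wy":0,"wz":0.0245},{"dx":0.434,"dy":0.1815,"dz":0.095,"wx":0,"wy":0,"wz":0.0245}]' 0.36; python3 -c "
from h import *
Y=np.radians(78.3); RG=frame([np.cos(Y),np.sin(Y),0],[0,0,-1])
go([.5547,.2802,.0078],RG)"
```

```text
clock: 6.0
eef_pos: [0.5516, 0.2818, 0.0992]
ee_rot: [-2.432, -1.989, 0.002]
wrist_force: [0.2, 0.6, -0.7]
gripper_width: 0.0322
finger_force: 0.0
d [-0.0017  0.0069  0.1829] w [-0.0001  0.0001  0.0007] rows>= 1.8 t 6.0
```

```bash
python3 -m handwheel '[{"dx":-0.001,"dy":0.005,"dz":0.08,"wx":0,"wy":0,"wz":0.0005},{"dx":-0.001,"dy":0.005,"dz":0.14,"wx":0,"wy":0,"wz":0.0005},{"dx":-0.001,"dy":0.005,"dz":0.14,"wx":0,"wy":0,"wz":0.0005},{"dx":-0.001,"dy":0.005,"dz":0.14,"wx":0,"wy":0,"wz":0.0005}]'; python3 -c "
from h import *
Y=np.radians(78.3); RG=frame([np.cos(Y),np.sin(Y),0],[0,0,-1])
go([.5547,.2802,.0078],RG)
c=r.capture('side');cv2.imwrite('pics/s3.png',cv2.resize(c['frame'][280:460,220:400],None,fx=3.3,fy=3.3,interpolation=cv2.INTER_CUBIC))"
```

```text
clock: 6.4
eef_pos: [0.5544, 0.2801, 0.03]
ee_rot: [-2.436, -1.983, 0.001]
wrist_force: [0.4, -0.4, 0.1]
gripper_width: 0.0318
finger_force: 0.0
d [0.0003 0.0005 0.0444] w [-0.0001  0.0001 -0.0001] rows>= 0.4 t 6.4
```

View pics/s3.png

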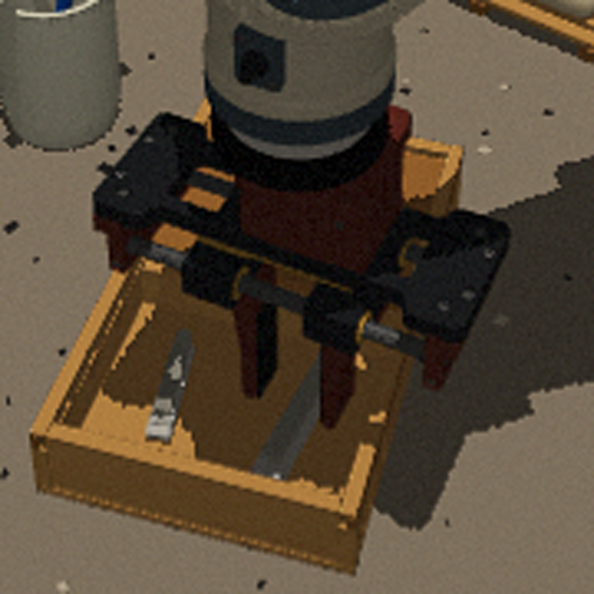

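The fingers (tips at (258,395) and (330,425)) straddle the large clipper. I lower and grip.

```bash
python3 -m handwheel '[{"dx":0,"dy":0,"dz":0.022,"wx":0,"wy":0,"wz":0},{"dx":0,"dy":0,"dz":0.036,"wx":0,"wy":0,"wz":0},{"dx":0,"dy":0,"dz":0.044,"wx":0,"wy":0,"wz":0},{"dx":0,"dy":0,"dz":0.044,"wx":0,"wy":0,"wz":0},{"dx":0,"dy":0,"dz":0.044,"wx":0,"wy":0,"wz":0}]' && python3 -m handwheel '[{"dx":0,"dy":0,"dz":0,"wx":0,"wy":0,"wz":0},{"dx":0,"dy":0,"dz":0,"wx":0,"wy":0,"wz":0},{"dx":0,"dy":0,"dz":0,"wx":0,"wy":0,"wz":0},{"dx":0,"dy":0,"dz":0,"wx":0,"wy":0,"wz":0},{"dx":0,"dy":0,"dz":0,"wx":0,"wy":0,"wz":0},{"dx":0,"dy":0,"dz":0,"wx":0,"wy":0,"wz":0}]' 0
```

```text
clock: 6.95
eef_pos: [0.5546, 0.281, 0.0075]
ee_rot: [-2.435, -1.984, 0.0]
wrist_force: [0.6, 0.2, 0.1]
gripper_width: 0.0314
finger_force: 0.0
clock: 7.55
eef_pos: [0.5547, 0.281, 0.0077]
ee_rot: [2.436, 1.984, 0.0]
wrist_force: [0.8, 0.1, 2.3]
gripper_width: 0.0147
finger_force: 30.0
```

```bash
cat > mir.py <<'E'
from h import *
import pickle
def fit():
    A=[]
    for n in("top","side"):
        c=pickle.load(open(n+"0.pkl","rb")); P=pts(c); G=np.array([.727,-.168,.208]); nn=np.array([.916,.0128,-.401])
        for i in range(6):
            d=(P-G)@nn; rr=np.linalg.norm(P-G-d[...,None]*nn,axis=-1)
            m=(abs(d)<.004)&(rr<.073); q=P[m]; ce=q.mean(0); nn=np.linalg.svd(q-ce,full_matrices=False)[2][2]; nn*=np.sign(nn[0])
            lev=np.cross([0,0,1],nn);lev/=np.linalg.norm(lev); up=np.cross(nn,lev)
            # disc slab, narrow band about the knob-free rows: width chords
            D=P-G; s=(abs(D@nn-(ce-G)@nn)<.006)&(rr<.1)
            a=D[s]@lev; b=D[s]@up; out=[]
            for lo,hi in((.03,.045),(.045,.06),(-.06,-.045),(-.045,-.03)):
                k=(b>lo)&(b<hi)
                if k.sum()>20: out.append((np.percentile(a[k],[1,99])*1000).round(1).tolist())
            k=abs(a)<.02; ub=(np.percentile(b[k],[.5,99.5])*1000).round(1)
            G=G+nn*((ce-G)@nn)
        print(n,m.sum(),"n",nn.round(4),"yaw",np.arctan2(nn[1],nn[0]).round(4),"tilt",np.arcsin(-nn[2]).round(4),"G",G.round(4),"chords lat mm",out,"vert",ub)
fit()
E
python3 mir.py; python3 -m handwheel '[{"dx":0,"dy":0,"dz":-0.05,"wx":0,"wy":0,"wz":0},{"dx":0,"dy":0,"dz":-0.13,"wx":0,"wy":0,"wz":0},{"dx":0,"dy":0,"dz":-0.21,"wx":0,"wy":0,"wz":0},{"dx":0,"dy":0,"dz":-0.29,"wx":0,"wy":0,"wz":0},{"dx":0,"dy":0,"dz":-0.37,"wx":0,"wy":0,"wz":0},{"dx":0,"dy":0,"dz":-0.45,"wx":0,"wy":0,"wz":0},{"dx":0,"dy":0,"dz":-0.5,"wx":0,"wy":0,"wz":0},{"dx":0,"dy":0,"dz":-0.5,"wx":0,"wy":0,"wz":0}]'
```

```text
top 1933 n [ 0.9169  0.0193 -0.3986] yaw 0.0211 tilt 0.41 G [ 0.7269 -0.168   0.208 ] chords lat mm [[-75.1, 75.3], [-69.2, 67.0], [-66.3, 64.4], [-75.3, 71.7]] vert [-82.4  86.8]
side 1265 n [ 0.9171  0.0192 -0.3983] yaw 0.021 tilt 0.4097 G [ 0.7272 -0.168   0.2079] chords lat mm [[-70.3, 77.9], [-63.3, 69.9], [-63.5, 69.3], [-72.1, 78.3]] vert [-83.   82.5]
clock: 8.35
eef_pos: [0.5565, 0.2819, 0.2617]
ee_rot: [2.434, 1.983, 0.011]
wrist_force: [-0.3, 0.0, -1.0]
gripper_width: 0.0141
finger_force: 30.0
```

```bash
cat >> h.py <<'E'
NN=np.array([.917,.0193,-.3985]);NN/=np.linalg.norm(NN); GL=np.array([.727,-.167,.208])
LEV=np.cross([0,0,1],NN);LEV/=np.linalg.norm(LEV);UP=np.cross(NN,LEV); RF=R.from_matrix(np.c_[NN,-LEV,-UP])
JT=np.array([.040,0,-.0033])
def fin(dist): go(GL-dist*NN-RF.apply(JT),RF)
E
python3 -c "
from h import *
print(GL-.06*NN-RF.apply(JT)); fin(.16)"
```

```text
[ 0.63398821 -0.16895761  0.24482206]
d [-0.8924  0.1554 -0.0489] w [ 0.0442 -0.0562  0.2111] rows>= 9.3 t 8.35
```

```bash
python3 -m handwheel '[{"dx":-0.05,"dy":0.01,"dz":-0.003,"wx":0.0025,"wy":-0.003,"wz":0.012},{"dx":-0.12,"dy":0.021,"dz":-0.007,"wx":0.006,"wy":-0.0075,"wz":0.028},{"dx":-0.2,"dy":0.035,"dz":-0.011,"wx":0.01,"wy":-0.0126,"wz":0.047},{"dx":-0.28,"dy":0.049,"dz":-0.015,"wx":0.0139,"wy":-0.0176,"wz":0.066},{"dx":-0.36,"dy":0.063,"dz":-0.02,"wx":0.0178,"wy":-0.0227,"wz":0.085},{"dx":-0.44,"dy":0.077,"dz":-0.024,"wx":0.0218,"wy":-0.0277,"wz":0.104},{"dx":-0.5,"dy":0.087,"dz":-0.027,"wx":0.0248,"wy":-0.0315,"wz":0.118},{"dx":-0.52,"dy":0.09,"dz":-0.0285,"wx":0.0258,"wy":-0.0327,"wz":0.123}]' ; python3 -c "
from h import *
fin(.16)"
```

```text
clock: 9.15
eef_pos: [0.5454, 0.0147, 0.2699]
ee_rot: [2.98, 0.898, -0.405]
wrist_force: [0.0, 0.2, -1.0]
gripper_width: 0.0145
finger_force: 30.0
d [-0.2137  0.3049  0.0017] w [ 0.0182 -0.0218  0.0872] rows>= 3.8 t 9.15
```

```bash
python3 -m handwheel '[{"dx":-0.04,"dy":0.06,"dz":0,"wx":0.0036,"wy":-0.0044,"wz":0.0174},{"dx":-0.085,"dy":0.122,"dz":0.001,"wx":0.0073,"wy":-0.0087,"wz":0.035},{"dx":-0.128,"dy":0.183,"dz":0.001,"wx":0.011,"wy":-0.013,"wz":0.052},{"dx":-0.171,"dy":0.244,"dz":0.0015,"wx":0.0146,"wy":-0.0174,"wz":0.07},{"dx":-0.2,"dy":0.285,"dz":0.0015,"wx":0.017,"wy":-0.0204,"wz":0.082},{"dx":-0.2137,"dy":0.305,"dz":0.0017,"wx":0.0182,"wy":-0.0218,"wz":0.0872},{"dx":-0.2137,"dy":0.305,"dz":0.0017,"wx":0.0182,"wy":-0.0218,"wz":0.0872},{"dx":-0.2137,"dy":0.305,"dz":0.0017,"wx":0.0182,"wy":-0.0218,"wz":0.0872}]' ; python3 -c "
from h import *
fin(.16)
c=r.capture('side');cv2.imwrite('pics/s4.png',c['frame'])"
```

```text
clock: 9.95
eef_pos: [0.5438, -0.1671, 0.2856]
ee_rot: [3.073, 0.044, -0.634]
wrist_force: [0.4, 0.3, -1.1]
gripper_width: 0.0146
finger_force: 30.0
d [-0.0022  0.0074  0.0029] w [ 0.0001 -0.0005  0.0012] rows>= 0.1 t 9.95
```

View pics/s4.png

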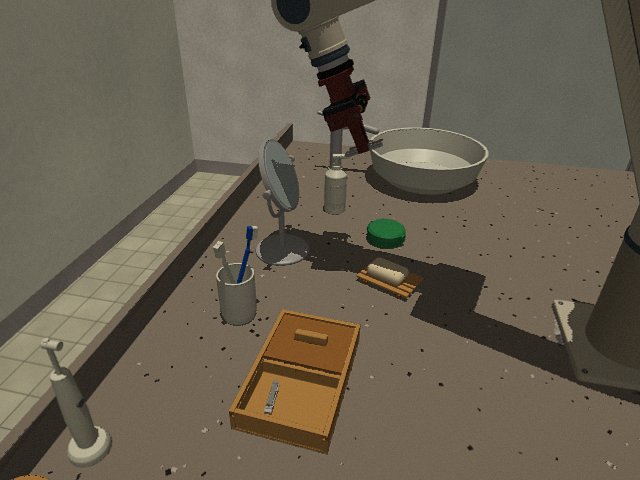

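The clipper is held, tip at (347,154), pointing at the mirror; the bay shows only the small clipper. I advance most of the way.

```bash
python3 -m handwheel '[{"dx":0.03,"dy":0.003,"dz":0.0015,"wx":0,"wy":0,"wz":0.0005},{"dx":0.07,"dy":0.003,"dz":0.0015,"wx":0,"wy":0,"wz":0.0005},{"dx":0.11,"dy":0.003,"dz":0.0015,"wx":0,"wy":0,"wz":0.0005},{"dx":0.14,"dy":0.003,"dz":0.0015,"wx":0,"wy":0,"wz":0.0005},{"dx":0.16,"dy":0.003,"dz":0.0015,"wx":0,"wy":0,"wz":0.0005},{"dx":0.17,"dy":0.003,"dz":0.0015,"wx":0,"wy":0,"wz":0.0005},{"dx":0.17,"dy":0.003,"dz":0.0015,"wx":0,"wy":0,"wz":0.0005},{"dx":0.17,"dy":0.003,"dz":0.0015,"wx":0,"wy":0,"wz":0.0005}]' ; python3 - <<'E'
from h import *
import pickle
fin(.06)
for n in("side","top"):
    c=r.capture(n); pickle.dump(c,open(n+"5.pkl","wb"))
    # clipper tip region expected pixel
    T=np.linalg.inv(np.array(c["T"])); s=r.read_state(); R0=R.from_rotvec(s["ee_rot"])
    w=np.array([s["eef_pos"]+R0.apply(JT),s["eef_pos"]+R0.apply([-.042,0,-.0033]),GL])
    uv=cv2.projectPoints(w,cv2.Rodrigues(T[:3,:3])[0],T[:3,3],K(c),np.array(c["dist_coeffs"],float))[0].reshape(-1,2)
    print(n,uv.round(1).tolist())
    x,y=uv[0].astype(int); f=c["frame"][max(0,y-50):y+50,x-70:x+70]; print("crop origin",x-70,max(0,y-50))
    cv2.imwrite(f"pics/{n}5.png",cv2.resize(f,None,fx=5,fy=5,interpolation=cv2.INTER_CUBIC))
E
```

```text
clock: 10.8
eef_pos: [0.6215, -0.1677, 0.2521]
ee_rot: [3.072, 0.036, -0.633]
wrist_force: [-0.2, -0.1, 0.1]
gripper_width: 0.0146
finger_force: 30.0
d [0.0287 0.0031 0.0036] w [ 0.0002 -0.0005  0.0003] rows>= 0.3 t 10.8
side [[311.2, 163.9], [345.5, 152.9], [282.3, 173.9]]
crop origin 241 113
top [[379.1, 202.7], [381.8, 236.8], [377.4, 174.2]]
crop origin 309 152
```

View pics/side5.png

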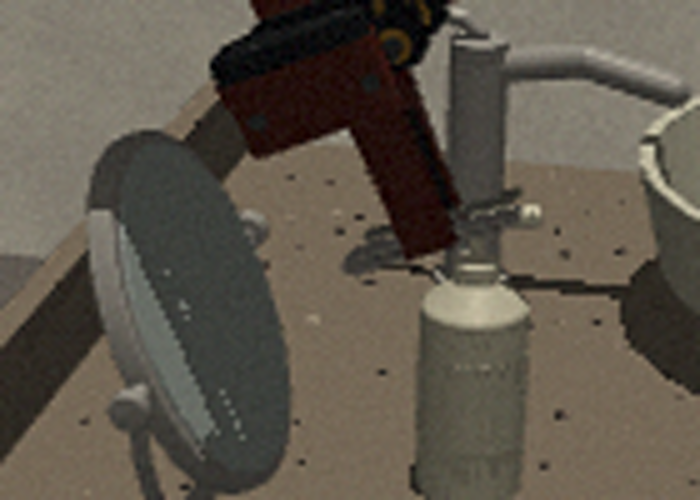

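View pics/top5.png

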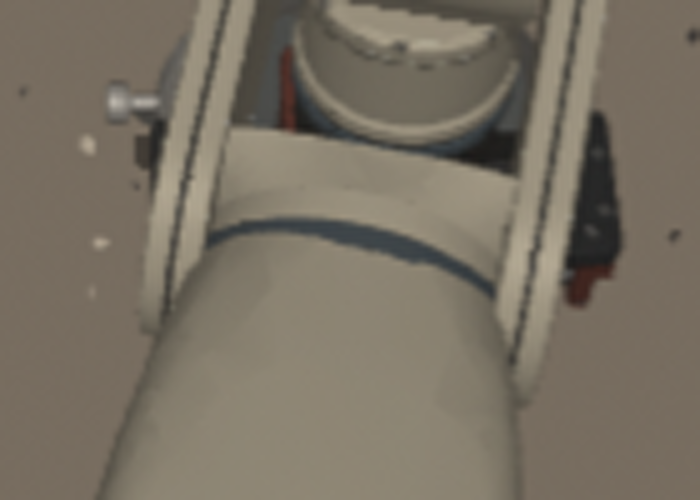

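Side crop: jaw tip at (345,262) i.e. full-image (310,165), close to the predicted (311,164); the top view is blocked by the forearm. I check the clipper's attitude in the tool frame with depth.

```bash
python3 - <<'E'
from h import *
import pickle
c=pickle.load(open("side5.pkl","rb")); s=r.read_state(); R0=R.from_rotvec(s["ee_rot"])
P=pts(c); L=R0.inv().apply((P-s["eef_pos"]).reshape(-1,3)).reshape(P.shape)
m=(abs(L[...,1])<.02)&(abs(L[...,0])<.06)&(abs(L[...,2])<.025)
m&=~((abs(L[...,0])<.013)&(L[...,2]<.0))
q=L[m]; print(m.sum())
for lo in np.arange(-.05,.05,.006):
    k=(q[:,0]>=lo)&(q[:,0]<lo+.006)
    if k.sum()>2: print(round(lo+.003,3),k.sum(),"z",np.percentile(q[k,2],[5,50,95]).round(4),"y",np.percentile(q[k,1],[5,50,95]).round(4))
print("x ext",np.percentile(q[:,0],[.5,1,99,99.5]).round(4))
E
```

```text
167
-0.041 7 z [-0.0092 -0.0077  0.0014] y [-0.0082 -0.0023  0.0016]
-0.035 18 z [-0.009  -0.0012  0.0023] y [-0.0085 -0.0044  0.0029]
-0.029 17 z [-0.0085 -0.0017  0.002 ] y [-0.0076 -0.0036  0.0021]
-0.023 16 z [-0.0086 -0.0014  0.0028] y [-0.0087 -0.004   0.0063]
-0.017 20 z [-0.0089 -0.0019  0.0021] y [-0.0085 -0.0047  0.0044]
-0.011 7 z [-0.0065  0.001   0.0024] y [-0.0097 -0.0077 -0.0039]
0.019 18 z [-0.012  -0.0046  0.0022] y [-0.0096 -0.006   0.0018]
0.025 20 z [-0.0116 -0.0044  0.0018] y [-0.0089 -0.0035  0.0042]
0.031 18 z [-0.0111 -0.0038  0.0021] y [-0.0089 -0.0043  0.0021]
0.037 13 z [-0.0055  0.      0.0025] y [-0.0103 -0.0034  0.0044]
0.043 8 z [-0.0039 -0.0003  0.0008] y [-0.0093 -0.0029  0.0033]
x ext [-0.0413 -0.0404  0.0437  0.044 ]
```

Bottom and side are parallel to the tool axes along its length, so there is no slip; jaws at about +41 mm. Final correction.

```bash
python3 -m handwheel '[{"dx":0.01,"dy":0.003,"dz":0.0035,"wx":0,"wy":-0.0005,"wz":0.0003},{"dx":0.02,"dy":0.003,"dz":0.0035,"wx":0,"wy":-0.0005,"wz":0.0003},{"dx":0.027,"dy":0.003,"dz":0.0035,"wx":0,"wy":-0.0005,"wz":0.0003},{"dx":0.027,"dy":0.003,"dz":0.0035,"wx":0,"wy":-0.0005,"wz":0.0003},{"dx":0.027,"dy":0.003,"dz":0.0035,"wx":0,"wy":-0.0005,"wz":0.0003},{"dx":0.027,"dy":0.003,"dz":0.0035,"wx":0,"wy":-0.0005,"wz":0.0003},{"dx":0.027,"dy":0.003,"dz":0.0035,"wx":0,"wy":-0.0005,"wz":0.0003},{"dx":0.027,"dy":0.003,"dz":0.0035,"wx":0,"wy":-0.0005,"wz":0.0003}]' ; python3 - <<'E'
from h import *
for i in range(3):
    r.capture("side"); s=r.read_state(); R0=R.from_rotvec(s["ee_rot"]); j=s["eef_pos"]+R0.apply([.041,0,-.003]); e=j-GL
    x=R0.apply([1,0,0]); print("dist",-(e@NN).round(4),"lat",(e@LEV).round(4),"up",(e@UP).round(4),"ang deg",np.degrees(np.arccos(x@NN)).round(2),"roll",np.degrees(R0.apply([0,1,0])[2]).round(2),"vel",abs(s["joint_vel"]).max().round(4),s["gripper_width"],s["clock"])
E
```

```text
clock: 11.7
eef_pos: [0.6334, -0.1691, 0.2451]
ee_rot: [3.07, 0.033, -0.638]
wrist_force: [-0.6, 0.8, -1.0]
gripper_width: 0.015
finger_force: 30.0
dist 0.0597 lat -0.0001 up -0.0003 ang deg 0.02 roll 0.07 vel 0.0012 0.014968783758963999 11.75
dist 0.0597 lat -0.0001 up -0.0003 ang deg 0.02 roll 0.07 vel 0.002 0.01450429995936479 11.8
dist 0.0597 lat -0.0001 up -0.0003 ang deg 0.02 roll 0.07 vel 0.0028 0.014479437845508482 11.85
```

```bash
python3 -c "
from cell import r
print(r.sign_off())"
```

```text
the job is handed in; nothing more can be done
None
```

I slid the tray cover fully open and handed the job in at about 12 s. The arm was still holding the larger clipper, lever up and square to the mirror glass. By my measurements its jaws are about 6 cm from the middle of the glass, and nothing else was touched as far as I could see.

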